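# Hold the dryer's lint filter over the catch tray for brushing

## Robot

A 6-joint arm with a two-finger parallel gripper is mounted at the origin on the work surface. World frame = base frame: x ahead of the robot, y to its left, z up, the work surface at z = 0. Lengths are in m, angles in rad, forces in N, time in s.
With the tool pointing down it reaches from about 0.3 to 0.775 m from the base axis. Payload 14.6 kg.
Tool frame: the origin (TCP) lies between the finger pads; the fingertips stand 19 mm ahead of it and the grasp point (between the pads) is the TCP; z points along the fingers, y is the line along which they close (so a half turn about z gives the same grasp; the last joint's range is limited). The gripper opens to 94 mm and grips with 3 to 60 N. Pads are 16 mm wide; open, the fingers measure 119 mm over their backs; the gripper's body (75 mm by 177 mm) begins 78 mm behind the grasp point.
Start: joints at [1.124, 0.3, 1.521, -0, 1.321, -0.067], TCP at [0.204, 0.511, 0.224] pointing down, gripper open.
Joint ranges: [-3.03, 3.03], [-0.79, 2.21], [0.23, 2.52], [-1.04, 4.18], [0, 3.07], [-2.55, 2.55]. Speed limits (rad/s): [2.22, 2.22, 2.57, 3.14, 3.14, 3.14].

## Interface

Orientations are given as a 3x3 rotation matrix whose columns are the frame's x, y, z axes.
In Python, from plant import bot gives the robot as it stands. Calls block until the motion is done:
- bot.move_pose(position, orientation): joint-space move of the TCP to a pose.
- bot.move_straight(position, rot=None, velocity=0.15, f_stop=None): straight line of the TCP; rot=None keeps the orientation; velocity is the mean speed in m/s. With f_stop (N) it stops when the force on the tool has changed by that much, and returns True; else False.
- bot.movej(angles): joint-space move.
- bot.move_gripper(opening, grasp_force=None): finger opening in m; grasp_force is the grip in N (None keeps the last); returns when the fingers have stopped.
- bot.dwell(seconds).
- bot.ik(position, orientation): joint angles nearest the present ones, or None.
- bot.state(): the state.
- bot.snapshot(name): name is "scene" or "top" or "wrist"; returns (picture, depth): 400x640x3 uint8, blue, green, red; 400x640 float32, m along the optical axis (not along the pixel's ray), 0 where there is no reading.
- bot.calibration(name): a dict with "camera_matrix" (3x3 intrinsics, pixels), "k1" (the pictures are not rectified: a ray, as slopes to the right and down, at radius r is drawn at 1 + k1 r^2 times it, then the intrinsics apply), "R" (3x3) and "t" (3): a world point X has camera coordinates R X + t. Camera axes: x right, y down, z forward; pixel columns grow to the right and rows downward; lengths in m; the calibration is good to about 2 mm. A picture is of the moment at which its call begins: read the wrist's pose just before it. calibration takes no time and is no camera call; for the wrist camera it gives the pose at the moment of the call.
A pose or a line that the arm cannot do raises bot.IKError and nothing moves.
- bot.close_job(): hands the job in; it is judged then, once.
The state is a dict: "time_s": time; "joint_positions": joint angles; "qvel": joint speeds; "effort": joint torques, N m; "eef_pos": TCP position; "orientation": TCP orientation; "contact_force": force on the tool from outside, world axes, zero at the start; "moment": the same for the moment, N m; "finger_gap": finger opening in m; "gripper_force": force on a finger pad.
Only numpy, scipy, OpenCV 4.12 (cv2) and the standard library are available. Lean on these libraries where they do the work, as an engineer would, in place of code of your own. Each camera call takes 0.05 s, during which the arm holds its last target. There are 200 camera calls.

## Task

Slide the blue catch tray along the worktop, without lifting it, until it sits centred and square on the dark mat, then draw the green dryer filter up out of its grey stand. Tip the filter about 45 degrees so that its dark mesh side slants downwards (handle still uppermost, bottom edge level) and hold it centred over the tray, its bottom edge about 10 cm above the worktop, so that I can brush it clean. Finish while still holding it there, and leave the bottle, the tumbler and the brush where they are.

Things in the scene. Friction and masses are not known exactly. Their poses are not given: they have to be found in the camera images.
- tray: Loose blue open catch tray, 0.25 kg: 120 mm along x, 150 along y, floor 4 mm thick, rim 18 high, 5 thick. Origin: centre of its underside, z up. A white upright grip fin stands at the middle of its -x edge (nearer the robot), flush with the outside: 10 mm thick in x, 50 wide in y, top 48 mm above the worktop; gripped there the tray slides with the gripper. Starts within 0.4 rad of square.
- tray_fin (a point): Middle of the top edge of the tray's white grip fin: 55 mm from the tray's centre towards its -x, 48 mm above the worktop.
- mat: Thin dark grey rubber mat, fixed, let into the white worktop with no step to slide over: 160 mm along x, 190 along y, turned up to 0.3 rad. Origin: its centre, z up. The tray belongs in its middle, edges parallel, 20 mm of mat showing all round, fin on the side nearer the robot (end for end also counts).
- stand: Grey plastic filter stand, fixed: 70 mm along x, 160 mm along y, 65 mm high, with a slot open at the top, 18 mm along x by 116 mm along y, whose floor is 12 mm above the worktop. Origin: centre of its underside, z up.
- filter: Loose green dryer filter, 0.14 kg: flat panel 14 mm thick (x), 110 wide (y), 110 high (z), with a tab handle mid-top, 50 wide, 14 thick, reaching 147 mm. Origin: middle of its bottom edge, z up to the handle. Starts upright in the slot, origin 12 mm above the worktop, 2-3 mm play. Its -x face, the dark mesh side, starts facing the robot (within 0.35 rad of world -x); the +x face has white ribs.
- filter_foot (a point): Middle of the filter's bottom edge (same point as the filter's origin).
- filter_mid (a point): Centre of the filter's panel, 55 mm up from its bottom edge.
- filter_handle (a point): Middle of the filter's handle tab, 128 mm up from its bottom edge: the place to grip, fingers closing across the 14 mm thickness.
- pump: Bystander: amber bottle with a white cap, 60 mm in diameter, 130 mm high, standing. Origin: centre of its underside.
- tumbler: Bystander: blue ceramic tumbler, 72 mm across the mouth, 85 mm high, standing. Origin: centre of its underside.
- brush: Bystander: wooden lint brush, 32 mm along x, 190 mm along y, 26 mm high, lying on its white bristles. Origin: centre of its underside.

How it is judged:
By the outcome, as a careful person would: the job done as asked, in the order asked, and still so for the second after the job is handed in, while the arm keeps its last pose, push and grip.
It also fails if it takes over 56 s, if anything falls off the work surface, if the arm or the gripper's body presses on something with over 40 N, if the wrist force passes 120 N, or if a joint passes its speed limit or range.

## Working session

There is one attempt and no reset: what is moved stays moved. The work goes in short steps, each a Python script; the robot and the scene stay as the last script left them, time stands still between calls to the robot, and variables do not carry over. Pictures are saved under pics/ and viewed, at most 10 in all, crops included, and the job is handed in when it is done.

```bash
mkdir -p pics; ls; python3 - <<'E'
from plant import bot
import cv2,numpy as np
for n in("scene","top"):
    p,d=bot.snapshot(n); cv2.imwrite(f"pics/{n}0.png",p); np.savez(f"{n}0.npz",p=p,d=d)
    c=bot.calibration(n); print(n,c)
print(bot.state()["time_s"])
E
```

```text
pics
plant.py
scene {'camera_matrix': array([[367.2573827 ,   0.        , 323.08103002],
       [  0.        , 367.2573827 , 201.37222522],
       [  0.        ,   0.        ,   1.        ]]), 'k1': -0.06503059132346463, 'R': array([[-0.71510764,  0.69899591, -0.00507796],
       [ 0.576003  ,  0.58513293, -0.57082397],
       [-0.39603234, -0.4111255 , -0.82105677]]), 't': array([ 0.44215467, -0.28859044,  1.20060683])}
top {'camera_matrix': array([[493.33941055,   0.        , 311.38447521],
       [  0.        , 493.33941055, 192.04094496],
       [  0.        ,   0.        ,   1.        ]]), 'k1': -0.1070799212240237, 'R': array([[ 0.0272551 , -0.99962526,  0.00255059],
       [-0.98714224, -0.0273166 , -0.15749285],
       [ 0.1575035 ,  0.00177468, -0.98751683]]), 't': array([-0.03036172,  0.63865554,  1.09507483])}
0.1
```

View pics/top0.png

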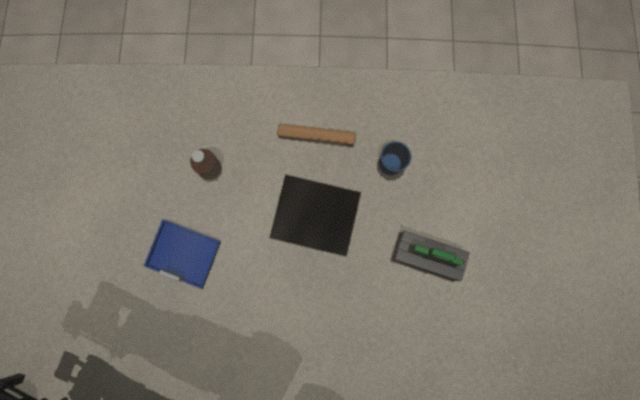

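View pics/scene0.png

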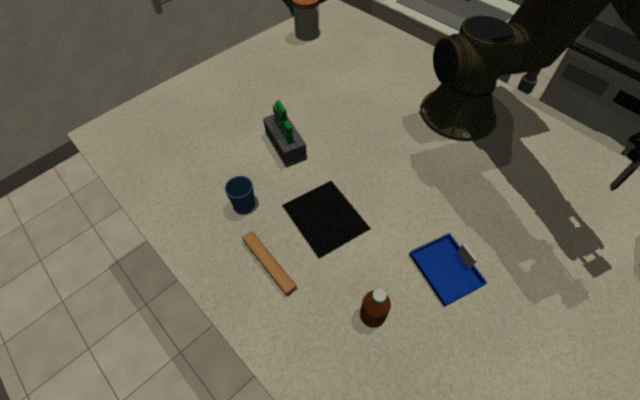

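Top view: tray at (183,254), with its fin at (172,275). Mat at (316,215), stand with the green filter at (432,256), brush (316,133), tumbler (395,158), bottle (205,163). The scene view shows the same layout, with the filter at (283,125). Next I'll measure these.

```bash
cat > h.py <<'E'
import cv2,numpy as np
from plant import bot
def rays(uv,c):
    K=np.array(c["camera_matrix"]);D=np.array([c["k1"],0,0,0,0.])
    n=cv2.undistortPointsIter(np.float64(uv).reshape(-1,1,2),K,D,None,None,(3,50,1e-9)).reshape(-1,2)
    R=np.array(c["R"]);t=np.array(c["t"]);return -R.T@t,np.c_[n,np.ones(len(n))],R
def plane(uv,c,z):
    C,n,R=rays(uv,c);w=n@R;return C+w*((z-C[2])/w[:,2])[:,None]
def cloud(uv,d,c):
    C,n,R=rays(uv,c);uv=np.int32(uv);return C+(n@R)*d[uv[:,1],uv[:,0]][:,None]
def biggest(m):
    cs,_=cv2.findContours(m.astype(np.uint8),cv2.RETR_EXTERNAL,cv2.CHAIN_APPROX_NONE)
    return max(cs,key=cv2.contourArea).reshape(-1,2)
def rect(P):
    (c,s,a)=cv2.minAreaRect(np.float32(P[:,:2]*1000));
    if s[0]>s[1]: s=s[::-1];a+=90
    a=(a+90)%180-90   # angle of short side (object's x)
    return np.round(c,1),np.round(s,1),round(float(a),2)
def pix(m): return np.argwhere(m)[:,::-1]
def proj(X,c):
    K=np.array(c["camera_matrix"]);p=np.atleast_2d(X)@np.array(c["R"]).T+c["t"];n=p[:,:2]/p[:,2:]
    n=n*(1+c["k1"]*(n**2).sum(1))[:,None];return n*[K[0,0],K[1,1]]+K[:2,2]
def Rz(a): return np.array([[np.cos(a),-np.sin(a),0],[np.sin(a),np.cos(a),0],[0,0,1.]])
DOWN=np.diag([-1.,1,-1])
def down(a): # tool pointing down, closing axis y at angle a+90deg
    return Rz(a)@DOWN
E
python3 - <<'E'
from h import *
for n in("top","scene"):
    f=np.load(n+"0.npz");p,d=f["p"],f["d"];c=bot.calibration(n)
    hsv=cv2.cvtColor(p,cv2.COLOR_BGR2HSV)
    C=rays([[1,1]],c)[0];print(n,"cam",C.round(3))
    blue=cv2.inRange(hsv,(105,150,40),(130,255,255))
    k=biggest(blue);print("tray z.018",rect(plane(k,c,.018)),"z0",rect(plane(k,c,0)))
    yy,xx=np.mgrid[:400,:640]; W=cloud(np.c_[xx.ravel(),yy.ravel()],d,c).reshape(400,640,3)
    print("table z med",np.median(W[150:250,100:500,2]))
    on=(W[...,0]>.3)&(W[...,0]<.75)&(np.abs(W[...,1])<.35)
    mat=(p.max(2)<45)&on&(np.abs(W[...,2])<.012)
    mat=cv2.morphologyEx(mat.astype(np.uint8),cv2.MORPH_OPEN,np.ones((3,3)))
    k=biggest(mat);print("mat",rect(plane(k,c,0)))
    g=cv2.inRange(hsv,(45,100,30),(80,255,255))>0
    P=W[g&on];print("green",len(P),P.min(0).round(3),P.max(0).round(3),np.percentile(P,[5,50,95],axis=0).round(3).tolist())
    s=(W[...,2]>.058)&(W[...,2]<.072)&on&~g
    num,lab,st,ce=cv2.connectedComponentsWithStats(s.astype(np.uint8))
    for i in range(1,num):
        if st[i,4]>60: print("h65",st[i],rect(W[lab==i]))
    w=np.ones(1)
    for z0,z1 in((.035,.06),):
        q=(W[...,2]>z0)&(W[...,2]<z1)&on&(W[...,1]>.1);Q=W[q];print("fin?",len(Q),Q.mean(0).round(3))
t=cv2.imread("pics/top0.png");s=cv2.imread("pics/scene0.png")
a=cv2.resize(t[215:300,380:480],(400,340),interpolation=cv2.INTER_CUBIC);b=cv2.resize(s[85:170,240:340],(400,340),interpolation=cv2.INTER_CUBIC)
cc=cv2.convertScaleAbs(np.hstack([a,b]),alpha=2.2);cv2.imwrite("pics/crop1.png",cc)
E
```

```text
top cam [ 0.459 -0.015  1.182]
tray z.018 (array([442.8, 236. ]), array([0., 0.]), 0.0) z0 (array([442.6, 239.9]), array([0., 0.]), 0.0)
table z med 0.00043299591201950705
mat (array([588.9, -41.6]), array([146.4, 153.7]), 77.9)
green 230 [ 0.48  -0.342  0.118] [ 0.517 -0.239  0.164] [[0.483, -0.336, 0.12], [0.499, -0.289, 0.156], [0.513, -0.246, 0.162]]
h65 [ 394  230   65   50 1431] (array([ 500.5, -285.6]), array([ 70.6, 152.6]), -17.56)
fin? 155 [0.547 0.271 0.046]
scene cam [0.958 0.353 0.823]
tray z.018 (array([492.9, 294.6]), array([122.2, 148.1]), -18.52) z0 (array([482.5, 293.3]), array([125. , 151.4]), -18.52)
table z med 0.00025976648296960336
mat (array([591.5, -20.1]), array([155.9, 185.3]), -12.03)
green 343 [ 0.48  -0.339  0.057] [ 0.521 -0.233  0.162] [[0.491, -0.329, 0.067], [0.507, -0.271, 0.118], [0.518, -0.235, 0.16]]
h65 [266 116  41  39 596] (array([ 501.1, -276.6]), array([ 70.6, 142.8]), -16.8)
h65 [228 180  23  14  94] (array([ 715. , -218.3]), array([26.4, 60.3]), 68.44)
h65 [361 303  27  18  62] (array([718.2, 248.1]), array([23.1, 58.4]), 19.01)
fin? 245 [0.556 0.287 0.046]
```

View pics/crop1.png

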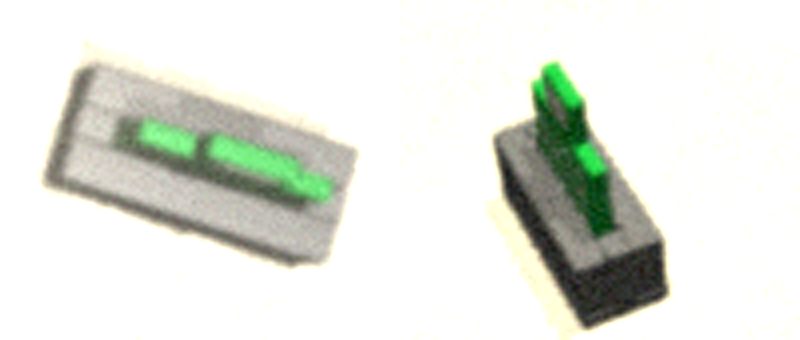

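Crop: the filter stands upright in the stand with its handle tab in the middle, and the green top is split by shadow. I'll refine tray and mat from the top view, then look from the wrist above the fin.

```bash
python3 - <<'E'
from h import *
f=np.load("top0.npz");p,d=f["p"],f["d"];c=bot.calibration("top")
hsv=cv2.cvtColor(p,cv2.COLOR_BGR2HSV)
m=cv2.inRange(hsv,(100,100,25),(135,255,255));m[:,260:]=0;m[:200]=0
m=cv2.morphologyEx(m,cv2.MORPH_CLOSE,np.ones((5,5)));k=biggest(m)
print("tray",cv2.minAreaRect(k),rect(plane(k,c,.018)),rect(plane(k,c,0)))
m=(p.max(2)<60).astype(np.uint8);m[:,:255]=0;m[:,375:]=0;m[:150]=0;m[280:]=0
m=cv2.morphologyEx(m,cv2.MORPH_OPEN,np.ones((5,5)));k=biggest(m)
print("mat",rect(plane(k,c,0)))
a=np.deg2rad(-18.3); fin=np.array([.49,.294,0])-Rz(a)@[.055,0,0]
bot.move_pose([fin[0]+.02,fin[1],.22],down(a))
c=bot.calibration("wrist");p,d=bot.snapshot("wrist");cv2.imwrite("pics/w1.png",p);np.savez("w1.npz",p=p,d=d,**c)
print(fin,bot.state()["time_s"],bot.state()["joint_positions"],c)
E
```

```text
tray ((181.7703399658203, 253.3162078857422), (61.48554229736328, 49.5906982421875), 21.571308135986328) (array([489.5, 289.9]), array([115.6, 148.4]), -18.81) (array([490. , 294.6]), array([117.3, 150.7]), -18.81)
mat (array([592.4, -23.3]), array([155.9, 186.7]), -11.85)
[0.4377816  0.31126959 0.        ] 1.375 [ 5.32935992e-01  3.11311903e-01  1.51654154e+00  1.34037257e-04
  1.31368946e+00 -7.19719935e-01] {'camera_matrix': array([[278.81125788,   0.        , 318.75719774],
       [  0.        , 278.81125788, 195.653035  ],
       [  0.        ,   0.        ,   1.        ]]), 'k1': -0.04018677916407247, 'R': array([[ 3.13496616e-01,  9.49589305e-01,  1.55195938e-04],
       [ 9.22583997e-01, -3.04619797e-01,  2.36739409e-01],
       [ 2.24852487e-01, -7.40738223e-02, -9.71573172e-01]]), 't': array([-0.4391826 , -0.34907185,  0.30618283])}
```

View pics/w1.png

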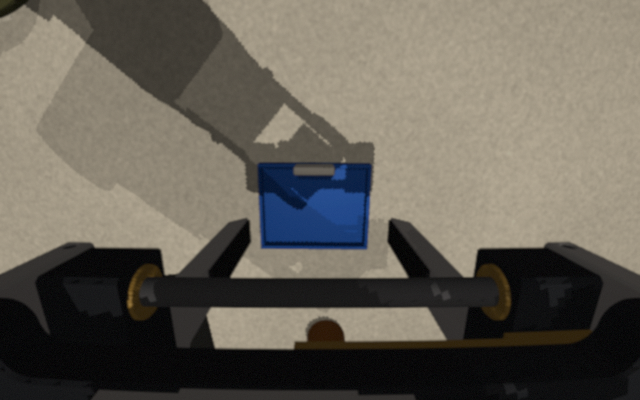

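Wrist view: tray rim corners at about (260,163), (370,163), (368,247) and (262,247), fin top at (314,168), bottle at (325,333). Next I'll fit the tray rim and the fin.

```bash
python3 - <<'E'
from h import *
f=np.load("w1.npz");p,d=f["p"],f["d"];c={k:f[k] for k in("camera_matrix","R","t")};c["k1"]=float(f["k1"])
print("cam",rays([[1,1]],c)[0])
hsv=cv2.cvtColor(p,cv2.COLOR_BGR2HSV)
m=cv2.inRange(hsv,(100,120,25),(135,255,255));m=cv2.morphologyEx(m,cv2.MORPH_CLOSE,np.ones((5,5)))
k=biggest(m);print("tray",rect(plane(k,c,.018)),rect(plane(k,c,0)))
W=cloud(np.argwhere(d>=0)[:,::-1],d,c).reshape(400,640,3)
q=(W[...,2]>.04)&(W[...,2]<.056);q[:150]=0;q[190:]=0;q[:,:280]=0;q[:,350:]=0
print("fin",q.sum(),rect(plane(pix(q),c,.048)),W[q].mean(0))
q=(W[...,2]>.013)&(W[...,2]<.024);q[:140]=0;q[260:]=0;q[:,:240]=0;q[:,390:]=0
print("rim",q.sum(),rect(plane(pix(q),c,.018)))
for ctr,a in(((489,292),-18.6),((592,-22),-11.9)):
    a=np.deg2rad(a);P=np.array([*ctr,0])/1000-Rz(a)@[.055,0,0];P[2]=.035
    for s in(1,-1): print(bot.ik(P,down(a+s*np.pi/2)))
E
```

```text
cam [0.39088439 0.33338904 0.38018625]
tray (array([487.7, 294.4]), array([118.5, 147.6]), -19.0) (array([492.5, 292.5]), array([124.4, 154.9]), -19.0)
fin 370 (array([435.7, 312. ]), array([ 9.7, 49.3]), -18.28) [0.43582312 0.31183155 0.0471374 ]
rim 1481 (array([488.1, 294. ]), array([120.4, 149.9]), -18.8)
[ 5.48025087e-01  5.04438437e-01  1.72407297e+00 -4.44089210e-16
  9.13081245e-01 -2.26893633e+00]
[ 5.48025087e-01  5.04438437e-01  1.72407297e+00 -4.44089210e-16
  9.13081245e-01  8.72656327e-01]
None
[-8.78484496e-02  5.09555852e-01  1.71575793e+00 -4.44089210e-16
  9.16278868e-01  1.19845731e-01]
```

```bash
python3 - <<'E'
from h import *
a=np.deg2rad(-11.9)
bot.move_pose([.6,-.03,.24],down(a))
c=bot.calibration("wrist");p,d=bot.snapshot("wrist")
m=(p.max(2)<60).astype(np.uint8)
uv=proj([[.592,-.022,0]],c)[0];print(uv)
n,l,st,ce=cv2.connectedComponentsWithStats(cv2.morphologyEx(m,cv2.MORPH_OPEN,np.ones((3,3))))
i=l[int(uv[1]),int(uv[0])];print(st[i]);k=biggest(l==i);print("mat",rect(plane(k,c,0)))
cv2.imwrite("pics/w2.png",p)
at=np.deg2rad(-18.8);g=np.array([.4358,.3118,.033]);R=down(at-np.pi/2)
bot.move_gripper(.06)
bot.move_pose(g+[0,0,.08],R)
print(bot.move_straight(g,velocity=.12,f_stop=15),bot.state()["eef_pos"])
print(bot.move_gripper(.0,30),bot.state()["finger_gap"],bot.state()["gripper_force"],bot.state()["contact_force"],bot.state()["time_s"])
p,d=bot.snapshot("wrist");cv2.imwrite("pics/w3.png",p)
cv2.imwrite("pics/w23.png",np.hstack([cv2.resize(cv2.imread("pics/w2.png"),(400,250)),cv2.resize(p,(400,250))]))
E
```

```text
[322.45096487 170.83720677]
[  257   113   134   110 14012]
mat (array([590.9, -20.8]), array([158.9, 188.3]), -11.93)
False [0.43618018 0.31201335 0.03363211]
False 0.00968345898009951 29.99996066093445 [ 0.5729751   0.14586719 -0.13420022] 7.175
```

View pics/w23.png

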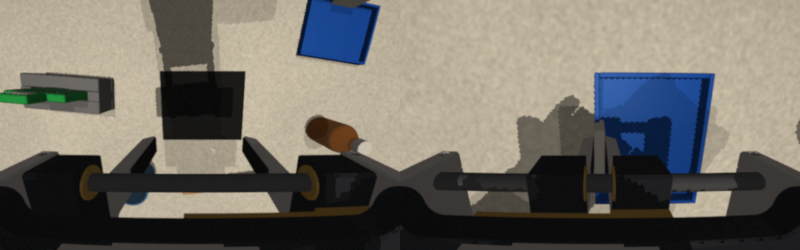

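Left: mat corners in the wrist view, with the stand on its left. Right: fin held between the fingers, with the tray still flat. Sliding now.

```bash
python3 - <<'E'
from h import *
am=np.deg2rad(-11.9);at=np.deg2rad(-18.8);M=np.array([.5913,-.0212,0])
off=np.array([.4360,.3119,0])-[.488,.294,0]
P=M+Rz(am-at)@off;P[2]=.033
bot.move_straight(P,rot=down(am-np.pi/2),velocity=.09)
bot.dwell(.3);s=bot.state();print(P,s["eef_pos"],s["contact_force"],s["finger_gap"],s["time_s"])
bot.move_gripper(.05)
s=bot.state();bot.move_straight(P+[0,0,.2],velocity=.2)
bot.move_pose([.56,-.03,.24],down(am))
c=bot.calibration("wrist");p,d=bot.snapshot("wrist");cv2.imwrite("pics/w4.png",p)
hsv=cv2.cvtColor(p,cv2.COLOR_BGR2HSV)
m=cv2.inRange(hsv,(100,120,25),(135,255,255));m=cv2.morphologyEx(m,cv2.MORPH_CLOSE,np.ones((5,5)))
W=cloud(np.argwhere(d>=0)[:,::-1],d,c).reshape(400,640,3)
near=(np.abs(W[...,:2]-M[:2]).max(2)<.13)
q=(W[...,2]>.013)&(W[...,2]<.024)&near
print("tray rim",q.sum(),rect(plane(pix(q),c,.018)))
k=biggest(m*near);print("tray blue",rect(plane(k,c,.018)))
dk=(((p.max(2)<60)|(m>0)|(W[...,2]>.01))&near).astype(np.uint8)
k=biggest(cv2.morphologyEx(dk,cv2.MORPH_OPEN,np.ones((3,3))));print("mat",rect(plane(k,c,0)))
print(bot.state()["time_s"])
E
```

```text
[ 0.53752617 -0.00967676  0.033     ] [ 0.53752074 -0.00959646  0.03300596] [-1.59516955  3.79468385  3.88443112] 0.009919253765439718 11.425
tray rim 1145 (array([589.7, -20.3]), array([119.7, 149.8]), -11.78)
tray blue (array([589.5, -20. ]), array([123.9, 153. ]), -11.64)
mat (array([755.1, -69.8]), array([ 499.4, 1286.6]), -11.99)
14.8333
```

View pics/w4.png

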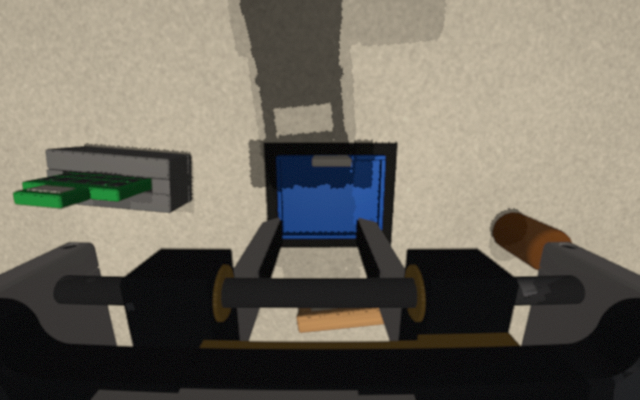

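The tray sits centred on the mat: about 11 px of mat shows left and 10 px right, and the fit gives an offset of about 1 mm. Next, the filter: look from above the stand and check the IK.

```bash
python3 - <<'E'
from h import *
a=np.deg2rad(-17)
bot.move_pose([.53,-.29,.30],down(a))
for n in("wrist","top","scene"):
    c=bot.calibration(n);p,d=bot.snapshot(n)
    if n=="wrist":cv2.imwrite("pics/w5.png",p)
    if n=="top":
        f=np.load("top0.npz");p,d=f["p"],f["d"]
    g=cv2.inRange(cv2.cvtColor(p,cv2.COLOR_BGR2HSV),(45,80,25),(80,255,255))>0
    W=cloud(np.argwhere(d>=0)[:,::-1],d,c).reshape(400,640,3)
    on=np.abs(W[...,:2]-[.5,-.287]).max(2)<.12
    h=g&on&(W[...,2]>.150)&(W[...,2]<.168);print(n,"handle top",h.sum(),rect(plane(pix(h),c,.159)),W[h].mean(0).round(4))
    h=g&on&(W[...,2]>.115)&(W[...,2]<.128);print("  panel top",h.sum(),rect(plane(pix(h),c,.122)))
    h=on&(W[...,2]>.058)&(W[...,2]<.072)&~g;print("  stand",h.sum(),rect(plane(pix(h),c,.065)))
print(bot.state()["time_s"])
am=np.deg2rad(-11.9);r=np.sqrt(.5);Ft=Rz(am)@np.array([[r,0,-r],[0,1,0],[r,0,r]])
T=np.array([.5903,-.0206,.102+.055*r])+.072*Ft[:,2];print(T)
for s in(1,-1):
    Rg=Rz(s*np.pi/2)@DOWN   # grip in the filter frame
    print(bot.ik([.5,-.287,.138],Rz(a)@Rg),bot.ik(T,Ft@Rg))
E
```

```text
wrist handle top 585 (array([ 496.8, -288.5]), array([14.1, 48.8]), -16.95) [ 0.4974 -0.2884  0.1584]
  panel top 549 (array([ 497.8, -288.6]), array([ 13.4, 108.1]), -16.98)
  stand 3930 (array([ 497.7, -288.7]), array([ 69. , 160.2]), -16.98)
top handle top 150 (array([ 498.6, -289.6]), array([13.2, 49.7]), -17.11) [ 0.4986 -0.2897  0.1592]
  panel top 146 (array([ 498.1, -289.6]), array([ 13.7, 108.9]), -17.1)
  stand 1635 (array([ 498.8, -289.9]), array([ 70.6, 163. ]), -17.15)
scene handle top 67 (array([ 502.8, -283.2]), array([14.3, 52.5]), -18.66) [ 0.5019 -0.2837  0.1579]
  panel top 91 (array([ 500.7, -284.4]), array([ 14.6, 115.6]), -16.58)
  stand 613 (array([ 499.8, -285.1]), array([ 71.3, 167.9]), -17.24)
16.025
[ 0.54048246 -0.0101018   0.19180256]
None [-0.02735597  0.02482621  2.11488456 -0.52104523  0.25762466 -2.50670011]
[-5.84610107e-01  4.40562236e-01  1.53863901e+00 -4.44089210e-16
  1.16239140e+00 -2.87904135e-01] [-0.02735597  0.02482621  2.11488456 -0.52104523  0.25762466  0.63489254]
```

View pics/w5.png

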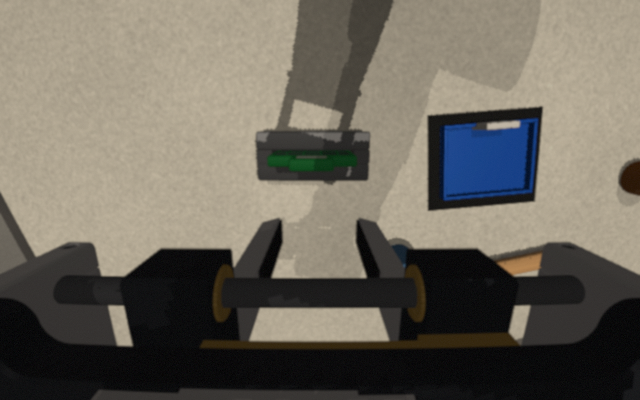

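The filter is at (0.4975, −0.2885), yaw −17°. Now grip it, draw it up, and check how it sits in the grip.

```bash
python3 - <<'E'
from h import *
a=np.deg2rad(-17);Rg=Rz(-np.pi/2)@DOWN;g=np.array([.4976,-.2887,.139])
bot.move_gripper(.05)
bot.move_pose(g+[0,0,.07],Rz(a)@Rg)
print(bot.move_straight(g,velocity=.12,f_stop=15))
bot.move_gripper(0,45);s=bot.state();print(s["eef_pos"],s["finger_gap"],s["gripper_force"],s["contact_force"])
bot.move_straight(g+[0,0,.17],velocity=.08)
s=bot.state();print(s["eef_pos"],s["contact_force"],s["time_s"])
am=np.deg2rad(-11.9);r=np.sqrt(.5);Ft=Rz(am)@np.array([[r,0,-r],[0,1,0],[r,0,r]])
T=np.array([.5903,-.0206,.102+.055*r])+.072*Ft[:,2]
bot.move_pose(T+[0,0,.1],Ft@Rg)
bot.move_straight(T,velocity=.08);bot.dwell(.5)
s=bot.state();print(T,s["eef_pos"],s["finger_gap"],s["contact_force"],s["time_s"])
ims=[]
for n in("scene","top","wrist"):
    c=bot.calibration(n);p,d=bot.snapshot(n);ims.append(p);np.savez(n+"9.npz",p=p,d=d,**c)
    g=cv2.inRange(cv2.cvtColor(p,cv2.COLOR_BGR2HSV),(45,80,25),(80,255,255))>0
    W=cloud(np.argwhere(d>=0)[:,::-1],d,c).reshape(400,640,3)
    m=g&(np.linalg.norm(W-[.57,-.015,.15],axis=2)<.15)
    Q=W[m];
    if len(Q)<20: print(n,len(Q));continue
    F=(Q-[.5903,-.0206,.102+.055*r])@Ft   # filter frame about panel mid, nominal
    print(n,len(Q),"min z",Q[:,2].min().round(4),np.percentile(F,[2,50,98],axis=0).round(4).tolist())
cv2.imwrite("pics/f1.png",np.hstack([ims[0][60:360,150:550],ims[1][50:350,150:550]]))
E
```

```text
False
[ 0.49760443 -0.28868889  0.13900082] 0.01407078457680202 44.9910007417202 [ 0.80730657  0.0650964  -0.59355324]
[ 0.49754218 -0.28867327  0.30870401] [ 0.11152519  0.25052978 -1.55573747] 21.275
[ 0.54048246 -0.0101018   0.19180256] [ 0.54049633 -0.01009309  0.19183941] 0.013723893095760767 [ 0.01603836 -0.57706649 -1.6491324 ] 24.2667
scene 1749 min z 0.0029 [[-0.0011, -0.0495, -0.0498], [0.0053, 0.0121, 0.0104], [0.008, 0.0563, 0.0863]]
top 1292 min z 0.105 [[0.0009, -0.0535, -0.0495], [0.006, -0.0026, 0.0106], [0.0084, 0.05, 0.0566]]
wrist 3029 min z 0.134 [[-0.0075, -0.0119, 0.0473], [-0.0009, 0.0216, 0.0918], [0.0056, 0.0555, 0.0942]]
```

View pics/f1.png

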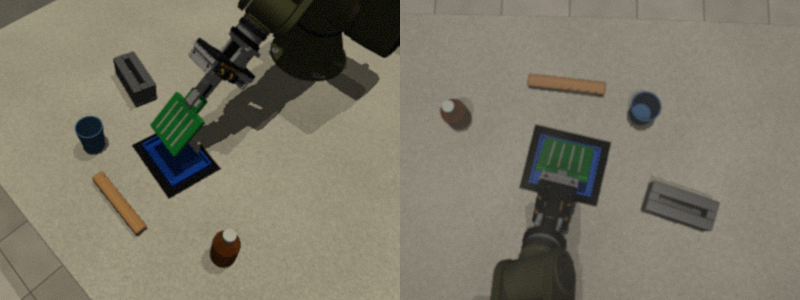

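The filter is held with its ribs up and mesh side down, and the measured panel matches the intended pose within a few mm. Tray, brush, bottle and tumbler look undisturbed. Handing in.

```bash
python3 -c "
from plant import bot
print(bot.close_job())"
```

```text
the job is handed in; nothing more can be done
None
```

The job is handed in: the tray is centred on the mat to within about 1–2 mm, and the filter is held over it, mesh side down at 45° with its bottom edge about 10 cm up. The bottle, tumbler and brush were not touched.

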